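# Lock a rail module with a mallet blow

### The job

Slide the grey module along the rail until it touches the row of terminals. Then knock its locking pin down with the head of the mallet - a brisk tap or two, not a slow push, and never touching the pin with the gripper itself - until it is fully home. Stand the mallet back on its head on the rubber mat, and leave the screwdriver, bottle, tape, reel and jar where they are.

Things in the scene. Friction and masses are not known exactly. Their poses are not given: they have to be found in the camera images.
- module (a joint): place along the rail of the grey module (box 84 mm across the rail, 54 mm along it, top 50 mm above the bench; the block that stands apart from the others). 0 to 0.100 m, growing towards the terminals; 0.100 = touching them, so the gap left is 0.100 minus this. It slides stiffly (3 N) and stays where it is left.
- push_face (a point): centre of the module's free end face (turned away from the terminals), 40 mm above the bench, moving with it. Axes as the plate's: y along the rail away from the terminals (push towards -y), x across it away from the robot, z up. Face: 84 mm in x, 8 to 50 mm above the bench; the rail before it is 14 mm high, 35 mm wide. The pin stands 27 mm in -y and 16 mm in -x of this point.
- lock_pin (a joint): how far the module's steel locking pin has been driven down, 0 to 0.020 m; 0.020 = fully home, its head seated on its collar. It starts standing 16 to 20 mm proud. A light spring and a stiff fit resist with 6 to 8 N, and it stays where it is left.
- pin_head (a point): centre of the flat top of the pin's mushroom head (16 mm diameter, 5 mm thick), on top of the module; 81 mm above the bench at joint 0 and 61 mm when home. Collar under it: 26 mm diameter, its top 56 mm above the bench; nothing else within 150 mm stands higher than 50 mm above the bench.
- mallet: mallet standing on its head on the mat: black upright cylinder head, 50 mm diameter, 84 mm tall; level wooden handle along the mallet's -x, 25 to 157 mm from the head's axis, 22 mm wide, 28 mm tall, centre line 42 mm above the lower face. Origin: centre of the lower (striking) face; z up. 0.3 to 0.55 kg, balance about 10 mm from the head's axis: grip close to the head (45 to 55 mm from its axis).
- mat: grey rubber mat, 200 (x) x 140 (y) x 3 mm, fixed to the bench; origin at the centre of its underside.
- plate: cabinet back plate, steel, 260 (x) x 380 (y) x 6 mm, fixed to the bench, with the rail along y through its middle, an end stop and a row of eight terminals (tops 46 mm above the bench) at the rail's -y part, and a slotted wire duct (42 mm high) along its +x edge; origin at the centre of its underside.
- screwdriver: bystander, screwdriver 170 mm long lying on the plate's -x margin along the rail's direction; origin under its middle
- bottle: bystander, white bottle, 56 mm diameter, 150 mm tall; origin under its centre
- tape: bystander, roll of black tape, 90 mm diameter, 24 mm high; origin under its centre
- reel: bystander, white empty wire reel, 90 mm diameter, 50 mm high; origin under its centre
- jar: bystander, small clear jar, 60 mm diameter, 75 mm tall; origin under its centre
There are look-alikes about, which are no part of the job. Leave any red look-alike of the mallet alone.

How it is judged:
On the way, in this order (a step that is already met when the one before it is completed fails the run):
1. the module touches the terminals (gap under 2.5 mm) while its pin still stands up (value of joint module above 0.0975 m and value of joint lock_pin below 0.006 m), for 0.2 s.
2. the mallet, in a blow, drives the pin down faster than 50 mm/s (velocity of joint lock_pin above 0.05 m/s and contact force between mallet and lock_pin above 0.5 N).
At the end, for the whole second after the job is handed in: The module is within 2.5 mm of the terminals, its pin within 1.5 mm of fully home, and the mallet stands still and upright (within 0.1 rad) on its head, the head's centre over the mat, let go (value of joint module above 0.0975 m and value of joint lock_pin above 0.0185 m and angle between mallet's own z axis and vertical below 0.1 rad and linear speed of mallet below 0.02 m/s and x of mallet in the frame of mat between -0.1 and 0.1 m and y of mallet in the frame of mat between -0.07 and 0.07 m and z of mallet in the frame of mat below 0.008 m); the robot touches nothing.
It fails at once if the gripper or arm touches the pin (contact force between any of the fingers, the arm and lock_pin above 0.5 N).
It fails at once if the pin is driven while the module is not against the terminals (gap over 4 mm) (value of joint lock_pin above 0.008 m and value of joint module below 0.096 m).
It fails at once if a bystander is moved by more than 30 mm (distance of any of screwdriver, bottle, tape, reel, jar from where it was at the start of the episode above 0.03 m).
It also fails if it takes over 62 s, if anything falls off the work surface, if the arm or the gripper's body presses on something with over 40 N, if the wrist force passes 120 N, or if a joint passes its speed limit or range.

### The arm

A 6-joint arm with a two-finger parallel gripper is mounted at the origin on the work surface. World frame = base frame: x ahead of the robot, y to its left, z up, the work surface at z = 0. Lengths are in m, angles in rad, forces in N, time in s.
With the tool pointing down it reaches from about 0.35 to 0.875 m from the base axis. Payload 4.2 kg.
Tool frame: the origin (TCP) lies where the fingers leave the gripper's body, on its centre line; the fingertips stand 70 mm ahead of it and the grasp point (between the pads) lies 51 mm ahead of it; z points along the fingers, y is the direction in which the jaws open and shut (so a half turn about z gives the same grasp; the last joint's range is limited). The gripper opens to 87 mm and grips with 3 to 60 N. Pads are 19 mm wide; open, the fingers measure 117 mm over their backs; the gripper's body (75 mm by 190 mm) begins 51 mm behind the grasp point.
Start: joints at [-1.039, 0.385, 0.008, 0, -1.194, -0.259], TCP at [0.168, -0.602, 0.292] pointing down, gripper open.
Joint ranges: [-3.14, 3.14], [-1.21, 2.06], [-1.07, 1.41], [-3.16, 2.05], [-2.99, -0.16], [-3.1, 3.1]. Speed limits (rad/s): [2.79, 2.79, 3.14, 3.14, 3.14, 3.14].

### API

Orientations are given as [roll, pitch, yaw] about the fixed x, y, z axes, in that order (R = Rz(yaw) Ry(pitch) Rx(roll)).
In Python, from plant import env gives the robot as it stands.
- The arm moves only by the shell command python3 -m jog 'ROWS' [OPENING] [FORCE]. ROWS is JSON, a list of rows, each a list of 4 numbers: the shift along the tool's x, y, z in m, then the turn about the tool's z in rad. In form: [[x, y, z, yaw], ...]. A call has 1 to 10 rows; each row is the pose to reach, as a shift and turn from the pose commanded when the call began, along the tool's axes at that moment; what a row does not reach only later rows make up. A row lasts 1/12 s, in which the tool goes at most 41.7 mm and 7.16 degrees, less where a joint would pass 70% of its speed; a pose out of reach is approached as far as the arm can. A call with a gripper value outside its range is refused whole. OPENING is the opening, from -1 (shut) to 1 (fully open), so that 0 is half open, set as the call begins (- or left out, the last holds). The fingers move at their own pace and stop on an object; FORCE is the grip in N (left out, the last holds). Time passes only in rows, so rows that repeat a pose let the fingers close. It gives the time, the measured TCP pose, the force and the opening at its end, in the units of the state.
- env.sense(): the state, without advancing time (a new reading comes with each control period).
- env.snapshot(name): name is "side" or "top" or "wrist"; returns a dict with "img" (480x640x3 uint8, blue, green, red), "depth" (480x640 float32, m along the optical axis (not along the pixel's ray), 0 where there is no reading), "fov_y" (degrees; the focal length in pixels is half the picture's height over the tangent of half this angle, whatever the lens; pixels are square), "cx", "cy" (the principal point, pixels), "origin" and "attitude" of the camera in the world. Camera axes: x right, y down, z forward; pixel columns grow to the right and rows downward; lengths in m; the calibration is good to about 2 mm. A picture is of the moment at which its call begins.
- env.sign_off(): hands the job in, once; it reports no verdict.
The state is a dict: "t": time; "joint_positions": joint angles; "qvel": joint speeds; "effort": joint torques, N m; "ee_pos": TCP position; "tcp_rot": TCP orientation; "force": force on the tool from outside, world axes, zero at the start; "wrist_torque": the same for the moment, N m; "opening": finger opening in m.
Only numpy, scipy, OpenCV 4.12 (cv2) and the standard library are available. Lean on these libraries where they do the work, as an engineer would, in place of code of your own. Each camera call takes 0.05 s, during which the arm holds its last target. There are 200 camera calls.

## Working session

There is one attempt and no reset: what is moved stays moved. The work goes in short steps, Python scripts to look and compute and a shell command to move; the robot and the scene stay as the last step left them, time stands still between calls to the robot, and variables do not carry over. Pictures are saved under pics/ and viewed, about 8 in all and at most 12, crops included, and the job is handed in when it is done.

```bash
ls; mkdir -p pics; cat > h.py <<'E'
import numpy as np, cv2
from plant import env
from scipy.spatial.transform import Rotation as R
def snap(n):
    s=env.snapshot(n); np.savez(f'pics/{n}.npz',**s); return s
def rot(s):
    a=np.array(s['attitude'],float)
    if a.shape==(3,3): return a
    return R.from_euler('xyz',a).as_matrix() if a.size==3 else R.from_quat(a).as_matrix()
def ray(s,u,v):
    f=240/np.tan(np.radians(s['fov_y'])/2)
    return rot(s)@np.array([(u-s['cx'])/f,(v-s['cy'])/f,1.0])
def at_z(s,u,v,z):
    d=ray(s,u,v);o=np.array(s['origin']);return o+d*(z-o[2])/d[2]
def dep(s,u,v):
    return np.array(s['origin'])+ray(s,u,v)*float(s['depth'][int(v),int(u)])
def cloud(s):
    f=240/np.tan(np.radians(s['fov_y'])/2)
    v,u=np.mgrid[:480,:640]
    d=np.stack([(u-s['cx'])/f,(v-s['cy'])/f,np.ones_like(u,float)],-1)*s['depth'][...,None]
    return d@rot(s).T+np.array(s['origin'])
E
python3 - <<'E'
from h import *
for n in('top','side'):
    s=snap(n);cv2.imwrite(f'pics/{n}0.png',s['img']);print(n,s['fov_y'],s['cx'],s['cy'],s['origin'],s['attitude'],(s['depth']>0).mean())
print(env.sense())
E
```

```text
pics
top 46.472277820147376 315.55171915331596 238.1813141839161 [ 0.27613189 -0.06018678  1.49495833] [-2.9436031   0.0199256  -1.59002106] 0.9960904947916667
side 47.83822997731556 323.88694981257277 233.19539395221776 [0.28864886 0.85788161 1.14573993] [-2.41215968 -0.00910879 -2.84457925] 0.9958626302083333
{'t': 0.1, 'joint_positions': array([-1.03936241e+00,  3.85455735e-01,  6.80889721e-03, -4.00941688e-04,
       -1.19399524e+00, -2.58609030e-01]), 'qvel': array([ 0.00156581, -0.00178499,  0.00496381,  0.00086973, -0.00054661,
        0.00180032]), 'effort': array([ 1.05950203e-04, -3.91689169e+01,  1.87936610e+01,  4.23193306e+00,
        1.34711215e-02, -7.60207035e-05]), 'ee_pos': array([ 0.16833028, -0.60150778,  0.29130652]), 'tcp_rot': array([ 3.13971298e+00, -1.11879602e-04, -2.86891553e+00]), 'force': array([-0.10893965, -0.72804469, -1.15011786]), 'wrist_torque': array([-0.02113071,  0.00492202, -0.00829681]), 'opening': 0.08694886299552439}
```

View pics/top0.png

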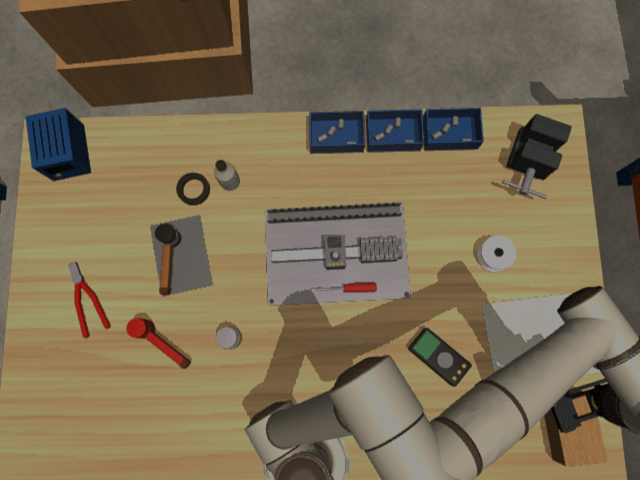

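View pics/side0.png

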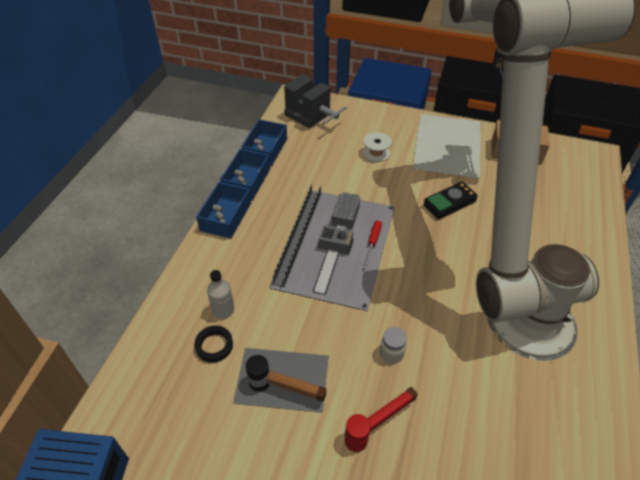

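Top view: black mallet head at (167,236) with its wooden handle down to (165,292) on the mat; red look-alike at (140,328), not it. Module with pin at (333,252); terminals at (380,249). The rail's free part is to the left.

```bash
python3 - <<'E'
from h import *
t=dict(np.load('pics/top.npz'));s=dict(np.load('pics/side.npz'))
a=cv2.resize(t['img'][195:310,260:415],None,fx=2.5,fy=2.5,interpolation=2);b=cv2.resize(t['img'][200:310,140:225],None,fx=2.6,fy=2.6,interpolation=2)
c=cv2.resize(s['img'][180:310,270:400],None,fx=2.2,fy=2.2,interpolation=2)
d=cv2.resize(s['img'][340:415,230:335],None,fx=2.2,fy=2.2,interpolation=2)
W=np.zeros((600,800,3),np.uint8)
for i,(x,y) in ((a,(0,0)),(b,(400,0)),(c,(0,300)),(d,(400,300))): W[y:y+i.shape[0],x:x+i.shape[1]]=i[:600-y,:800-x]
cv2.imwrite('pics/crop1.png',W)
P=cloud(t)
for n,u,v in(('bench',240,270),('plate',300,285),('mathead',190,260),('head',167,234),('handle',167,270),('module',333,240),('term',380,249)):print(n,P[v,u].round(4))
# height-sliced rects
def rect(S,m,lab):
    n,l,st,_=cv2.connectedComponentsWithStats(m.astype(np.uint8))
    for i in range(1,n):
        if st[i,4]>60:
            q=P_[l==i];r=cv2.minAreaRect((q[:,:2]*1000).astype(np.float32));print(lab,st[i],'c',np.round(r[0],1),'sz',np.round(r[1],1),'ang',round(r[2],2),'zmed',q[:,2].__getitem__(slice(None)).mean().round(4),'zmax',q[:,2].max().round(4))
for nm,S in(('top',t),('side',s)):
    P_=cloud(S);X,Y,Z=P_[...,0],P_[...,1],P_[...,2]
    roi=(X>.3)&(X<.78)&(Y<.6)&(Y>-.4)
    rect(S,roi&(Z>.040)&(Z<.06),nm+' 40-60')
    rect(S,roi&(Z>.06)&(Z<.1),nm+' 60-100')
    hsv=cv2.cvtColor(S['img'],cv2.COLOR_BGR2HSV)
    rect(S,roi&(hsv[...,1]<60)&(Z<.012)&(Z>-.005),nm+' grey flat')
E
```

```text
bench [ 0.4939  0.1701 -0.0018]
plate [0.4481 0.0075 0.0112]
mathead [0.5235 0.3056 0.0034]
head [0.5789 0.3463 0.088 ]
handle [0.4894 0.3517 0.0581]
module [ 0.5612 -0.0829  0.0472]
term [ 0.5342 -0.2055  0.0476]
top 40-60 [159 229  20  66 399] c [514.4 355. ] sz [ 35.3 175.2] ang 83.25 zmed 0.0544 zmax 0.06
top 40-60 [324 235  22  33 622] c [532.  -86.1] sz [85. 54.] ang 1.82 zmed 0.0501 zmax 0.0591
top 40-60 [360 237  42  25 888] c [ 535.8 -208.2] sz [ 63.3 107.9] ang 1.59 zmed 0.0456 zmax 0.0544
top 40-60 [137 319  30  26 194] c [320.  396.3] sz [84.9 44.3] ang 40.87 zmed 0.0536 zmax 0.0599
top 60-100 [214 162  23  24 175] c [737.7 196.2] sz [47.2 55. ] ang 37.3 zmed 0.0856 zmax 0.1
top 60-100 [155 224  22  20 337] c [582.  354.7] sz [50.4 48.5] ang 10.54 zmed 0.0843 zmax 0.0964
top 60-100 [126 318  23  20 351] c [341.8 418.2] sz [48.8 47.7] ang 89.32 zmed 0.0825 zmax 0.0922
top 60-100 [216 327  22  16 292] c [320.1 192. ] sz [52.9 37.4] ang 88.85 zmed 0.075 zmax 0.083
top grey flat [ 265  203  146  102 8990] c [532.1 -90.9] sz [259.9 380.8] ang 2.19 zmed 0.0059 zmax 0.012
top gr
[... 793 characters left out ...]
side 40-60 [344 431  25  16 105] c [342.  434.2] sz [50.6 22.7] ang 2.64 zmed 0.0503 zmax 0.06
side 60-100 [207 283  25  24 294] c [738.1 210. ] sz [56.1 38.3] ang 33.37 zmed 0.0823 zmax 0.1
side 60-100 [383 327  20  24 358] c [320.7 194.4] sz [54.1 41.1] ang 89.83 zmed 0.074 zmax 0.0823
side 60-100 [245 355  24  26 501] c [584.7 357.6] sz [49.3 49.4] ang 77.77 zmed 0.0829 zmax 0.0917
side 60-100 [345 414  25  28 572] c [342.9 420.4] sz [49.  49.4] ang 36.75 zmed 0.0814 zmax 0.0908
side grey flat [ 270  191  124  120 6745] c [532.7 -94.9] sz [258.5 392.9] ang 1.69 zmed 0.0062 zmax 0.012
side grey flat [ 234  348   94   64 3353] c [539.8 331.2] sz [200.1 143.8] ang 10.65 zmed 0.003 zmax 0.012
```

View pics/crop1.png

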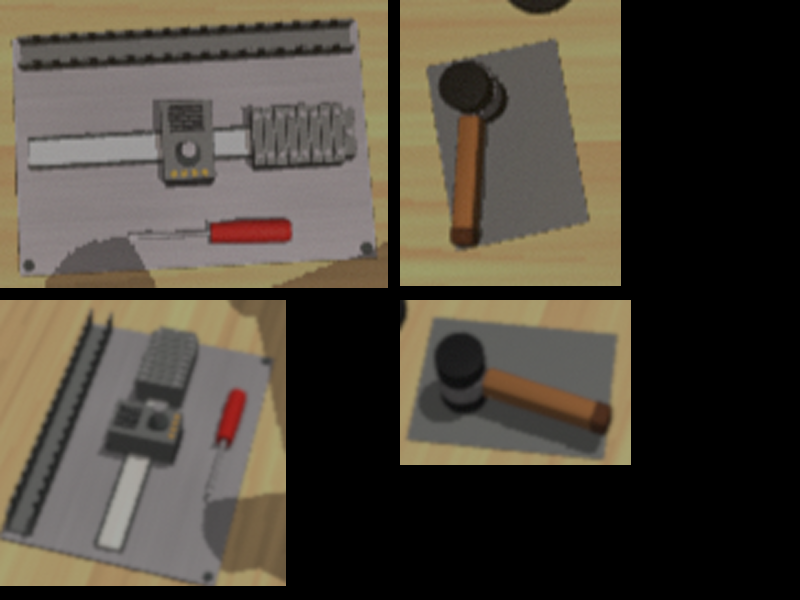

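The crop confirms it: the black-headed mallet with the wooden handle on the grey mat is the one described, and the other is all red. The pin is a round cap at top px ≈(335,255). The module's box (85x54, z 50) and the plate (260x381) match the sizes given.

```bash
cat >> h.py <<'E'
def go(p,yaw=None,grasp=False):
    """print tool-frame shift to reach tcp position p (world), yaw"""
    q=env.sense();M=R.from_euler('xyz',q['tcp_rot']).as_matrix()
    d=M.T@(np.array(p)-q['ee_pos']);w=0 if yaw is None else -((yaw-q['tcp_rot'][2]+np.pi)%(2*np.pi)-np.pi)
    print('now',q['ee_pos'].round(4),q['tcp_rot'].round(3),'t',round(q['t'],2),'F',q['force'].round(1),'-> shift',d.round(4),'turn',round(w,3))
E
python3 - <<'E'
from h import *
for n in('top','side'):
    s=dict(np.load(f'pics/{n}.npz'));P=cloud(s);X,Y,Z=P[...,0],P[...,1],P[...,2]
    hsv=cv2.cvtColor(s['img'],cv2.COLOR_BGR2HSV)
    m=(X>.38)&(X<.58)&(Y>.3)&(Y<.42)&(abs(Z-.054)<.012)&(hsv[...,1]>90)
    q=P[m][:,:2]*1000;l=cv2.fitLine(q.astype(np.float32),cv2.DIST_HUBER,0,.01,.01).ravel();r=cv2.minAreaRect(q.astype(np.float32))
    print(n,'handle n',m.sum(),'c',q.mean(0),'yaw',np.degrees(np.arctan(l[1]/l[0])),r,'x',q[:,0].min(),q[:,0].max(), 'z',np.percentile(Z[m],[50,90]))
    h=(np.hypot(X-.582,Y-.355)<.04)&(Z>.08)&(Z<.095);print(' head top',cv2.minEnclosingCircle((P[h][:,:2]*1000).astype(np.float32)),np.median(Z[h]))
    p=(abs(X-.517)<.03)&(abs(Y+.086)<.03)&(Z>.066);q=P[p]*1000;print(' pin n',p.sum(),q.mean(0),q.min(0),q.max(0))
    e=(Z>.03)&(Z<.052)&(abs(X-.535)<.02);yy=P[e][:,1]*1000;print(' y hist',[(int(a),int(b)) for b,a in zip(*np.histogram(yy,np.arange(-180,-40,6)))])
go([.532,-.058+.045,.034+.07+.10],-np.pi+.033)
E
```

```text
top handle n 490 c [491.89872595 356.09432336] yaw -1.164633 ((503.79522705078125, 356.4924621582031), (32.65290451049805, 154.14328002929688), 84.53993225097656) x 426.29389230753077 578.9636550807123 z [0.05822701 0.0625872 ]
 head top ((582.3955078125, 355.9170227050781), 26.369998931884766) 0.0867373555503197
 pin n 30 [516.25596269 -86.92776166  80.99637786] [509.76561325 -94.26619358  75.66558179] [523.2174799  -78.74998616  88.37252629]
 y hist [(-180, 33), (-174, 35), (-168, 28), (-162, 35), (-156, 14), (-150, 0), (-144, 0), (-138, 0), (-132, 0), (-126, 0), (-120, 0), (-114, 19), (-108, 26), (-102, 21), (-96, 23), (-90, 14), (-84, 13), (-78, 19), (-72, 31), (-66, 19), (-60, 4), (-54, 0), (-48, 0)]
side handle n 724 c [491.90810051 362.14043929] yaw -1.8576001 ((494.15093994140625, 360.0772399902344), (25.400514602661133, 131.69869995117188), 88.49512481689453) x 428.37803335987843 559.8474519178723 z [0.05763165 0.06094111]
 head top ((585.3967895507812, 357.3541259765625), 25.914827346801758) 0.08635425422198117
 pin n 28 [518.10829372 -84.68896362  78.7185934 ] [510.65719471 -94.46177006  68.63857436] [525.10984405 -77.50366863  83.66942301]
 y hist [(-180, 20), (-174, 22), (-168, 18), (-162, 37), (-156, 46), (-150, 3), (-144, 0), (-138, 0), (-132, 0), (-126, 0), (-120, 0), (-114, 10), (-108, 14), (-102, 13), (-96, 13), (-90, 12), (-84, 16), (-78, 16), (-72, 17), (-66, 39), (-60, 50), (-54, 0), (-48, 0)]
now [ 0.1683 -0.6015  0.2913] [ 3.14  -0.    -2.869] t 0.1 F [-0.1 -0.7 -1.2] -> shift [-0.5087  0.4687  0.0881] turn 0.24
```

```bash
python3 -m jog '[[-0.036,0.033,0,0.024],[-0.072,0.067,0,0.05],[-0.11,0.1,0,0.07],[-0.145,0.134,0,0.1],[-0.18,0.167,0,0.12],[-0.217,0.2,0,0.14],[-0.25,0.233,0,0.17],[-0.29,0.267,0,0.19],[-0.325,0.3,0,0.22],[-0.36,0.332,0,0.24]]' -1 20
python3 -c "
from h import *
go([.532,-.010,.204],-np.pi+.033)"
```

```text
t: 0.93
ee_pos: [0.3875, -0.2452, 0.2922]
tcp_rot: [3.141, 0.0, -3.11]
force: [1.2, -0.5, -0.4]
opening: 0.0283
now [ 0.3875 -0.2452  0.2922] [ 3.141  0.    -3.11 ] t 0.93 F [ 1.2 -0.5 -0.4] -> shift [-0.1519  0.2305  0.0883] turn -0.002
```

```bash
python3 -m jog '[[-0.022,0.032,0.01,0],[-0.044,0.065,0.02,0],[-0.065,0.098,0.03,0],[-0.087,0.131,0.045,0],[-0.109,0.164,0.06,0],[-0.13,0.2,0.08,0],[-0.13,0.2,0.08,0],[-0.13,0.2,0.08,0],[-0.13,0.2,0.08,0]]'
python3 -c "
from h import *
s=snap('wrist');cv2.imwrite('pics/w1.png',s['img'])
go([.532,-.020,.104],-np.pi+.033)"
```

```text
t: 1.68
ee_pos: [0.5101, -0.043, 0.2119]
tcp_rot: [-3.141, -0.002, -3.108]
force: [0.0, -0.7, 0.0]
opening: 0.0007
now [ 0.5101 -0.0436  0.2124] [-3.141 -0.    -3.109] t 1.73 F [-0.2 -0.5  0.1] -> shift [-0.0227  0.0229  0.1084] turn -0.001
```

View pics/w1.png

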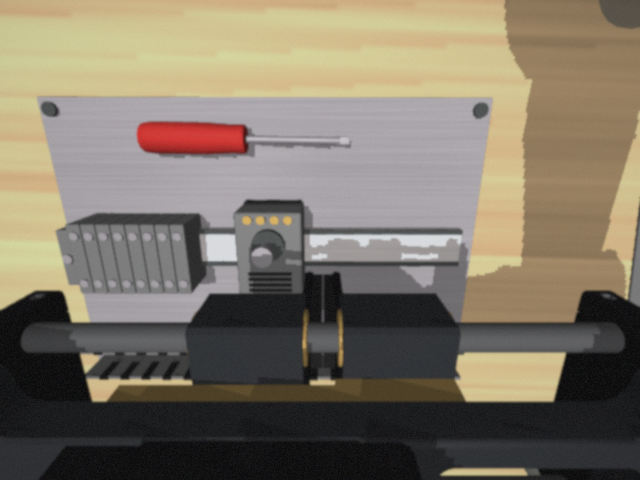

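The wrist view shows the module with its pin proud at (265,250), the terminals at (135,250), and the shut fingers at (323,290) above the rail. Next I descend on the free side.

```bash
python3 -m jog '[[-0.011,0.015,0,0],[-0.022,0.031,0.0,0],[-0.022,0.031,0.03,0],[-0.022,0.031,0.06,0],[-0.022,0.031,0.09,0],[-0.022,0.031,0.108,0],[-0.022,0.031,0.108,0],[-0.022,0.031,0.108,0]]'
python3 -c "
from h import *
go([.531,-.043,.104],-np.pi+.033)"
```

```text
t: 2.4
ee_pos: [0.5312, -0.0127, 0.1047]
tcp_rot: [-3.141, -0.001, -3.11]
force: [-0.0, 0.5, 1.0]
opening: 0.0006
now [ 0.5312 -0.0127  0.1047] [-3.141e+00 -1.000e-03 -3.110e+00] t 2.4 F [-0.   0.5  1. ] -> shift [ 0.0012 -0.0303  0.0007] turn -0.002
```

```bash
python3 -m jog '[[0,-0.012,0,0],[0,-0.02,0,0],[0,-0.026,0,0],[0,-0.032,0,0],[0,-0.038,0,0],[0,-0.044,0,0],[0,-0.05,0,0],[0,-0.056,0,0],[0,-0.06,0,0],[0,-0.06,0,0]]'
python3 -m jog '[[0,-0.002,0,0],[0,-0.004,0,0],[0,-0.006,0,0],[0,-0.006,0,0]]'
```

```text
t: 3.23
ee_pos: [0.5335, -0.0721, 0.1042]
tcp_rot: [-3.141, -0.0, -3.109]
force: [0.8, 0.1, -0.3]
opening: 0.0005
t: 3.57
ee_pos: [0.5335, -0.0775, 0.1041]
tcp_rot: [-3.141, -0.0, -3.109]
force: [1.6, 2.0, 1.1]
opening: 0.0004
```

```bash
for i in 1 2 3; do python3 -m jog '[[0,-0.001,0,0],[0,-0.002,0,0],[0,-0.003,0,0],[0,-0.003,0,0]]' | egrep 'ee_pos|force'; done
```

```text
ee_pos: [0.5336, -0.0804, 0.1041]
force: [-0.1, 3.1, 0.2]
ee_pos: [0.5337, -0.0835, 0.1041]
force: [0.5, 3.3, -0.8]
ee_pos: [0.5338, -0.0865, 0.1041]
force: [1.0, 2.4, -1.4]
```

```bash
for i in 1 2; do python3 -m jog '[[0,-0.001,0,0],[0,-0.002,0,0],[0,-0.003,0,0],[0,-0.003,0,0]]' | egrep 'ee_pos|force'; done
python3 - <<'E'
from h import *
s=snap('side');P=cloud(s);X,Y,Z=P[...,0],P[...,1],P[...,2]
e=(Z>.03)&(Z<.052)&(abs(X-.535)<.02);yy=P[e][:,1]*1000;print(np.histogram(yy,np.arange(-180,-60,6)))
cv2.imwrite('pics/s2.png',cv2.resize(s['img'][160:300,270:420],None,fx=4,fy=4,interpolation=2))
E
```

```text
ee_pos: [0.5339, -0.0895, 0.1042]
force: [-0.2, 1.5, -2.2]
ee_pos: [0.5339, -0.091, 0.1042]
force: [-1.0, 10.6, 0.0]
(array([0, 0, 0, 0, 0, 0, 0, 0, 0, 0, 0, 0, 0, 2, 0, 0, 0, 0, 0]), array([-180, -174, -168, -162, -156, -150, -144, -138, -132, -126, -120,
       -114, -108, -102,  -96,  -90,  -84,  -78,  -72,  -66]))
```

View pics/s2.png

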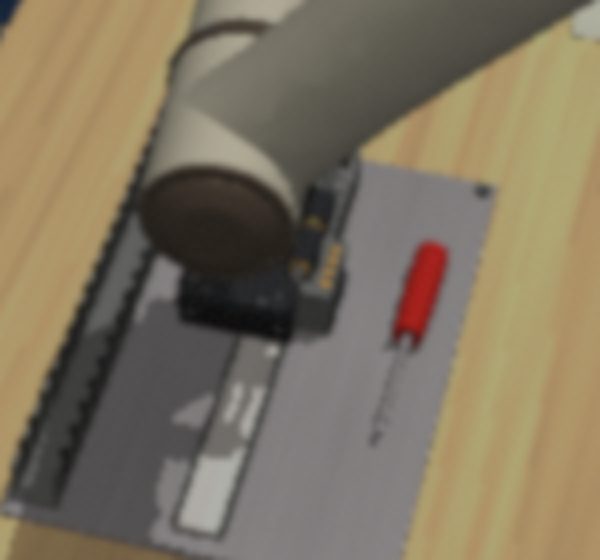

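The arm hides the joint in this view, but the force rose from 3 to 10.6 N and the tool stopped at y=-0.091, so the module has met the terminals. I'll press 2 mm more, back off, rise and check.

```bash
python3 -m jog '[[0,-0.001,0,0],[0,-0.002,0,0],[0,-0.002,0,0],[0,-0.002,0,0]]'
python3 -m jog '[[0,0.02,0,0],[0,0.045,0,0],[0,0.045,-0.03,0],[0,0.07,-0.07,0],[0,0.1,-0.11,0],[0,0.14,-0.12,0],[0,0.18,-0.12,0],[0,0.22,-0.12,0],[0,0.26,-0.12,0],[0,0.3,-0.12,0]]' 0.3
python3 - <<'E'
from h import *
for n in('side','top'):
    s=snap(n);P=cloud(s);X,Y,Z=P[...,0],P[...,1],P[...,2]
    e=(Z>.03)&(Z<.054)&(abs(X-.55)<.008);yy=P[e][:,1]*1000;h=np.histogram(yy,np.arange(-180,-60,6));print(h[0])
    p=(abs(X-.517)<.03)&(abs(Y+.125)<.03)&(Z>.066);q=P[p]*1000;print(' pin n',p.sum(),q.mean(0),q.min(0),q.max(0))
    cv2.imwrite(f'pics/{n}3.png',s['img'])
a=cv2.resize(cv2.imread('pics/side3.png')[160:300,270:400],None,fx=3,fy=3,interpolation=2);b=cv2.resize(cv2.imread('pics/top3.png')[210:290,270:400],None,fx=3,fy=3,interpolation=2)
W=np.zeros((420,790,3),np.uint8);W[:,:390]=a;W[:240,400:790]=b;cv2.imwrite('pics/c3.png',W)
# mallet grasp: handle point 52mm from head axis
y0=np.radians(-1.5);g=np.array([.5838,.3568])-.052*np.array([np.cos(y0),np.sin(y0)]);print(g)
go([g[0],g[1],.045+.051+.1],-np.pi+y0)
E
```

```text
t: 5.62
ee_pos: [0.5339, -0.0913, 0.1043]
tcp_rot: [3.138, 0.0, -3.109]
force: [-2.2, 18.5, 1.7]
opening: 0.0004
t: 6.45
ee_pos: [0.5242, 0.2031, 0.2253]
tcp_rot: [-3.141, 0.001, -3.109]
force: [1.3, -0.1, -0.2]
opening: 0.0547
[ 7 11  8  5  2  2  1  0  0  0  0  0  0  0  0  0  0  0  0]
 pin n 28 [ 519.29650757 -124.57472863   78.17895138] [ 512.90034709 -133.29561488   66.52653007] [ 526.33288389 -116.79954405   85.25604519]
[12 12 12 18 11 12 10 16 11 11 13 13 11  6  0  0  0  0  0]
 pin n 31 [ 517.51764966 -126.60336897   81.41476056] [ 510.28358636 -132.98608277   73.88978178] [ 525.20989785 -119.71541851   87.05508719]
[0.53181782 0.3581612 ]
now [0.5248 0.2064 0.2248] [ 3.141e+00  2.000e-03 -3.103e+00] t 6.55 F [ 0.6 -0.6 -0.2] -> shift [-0.0128  0.1513  0.0289] turn 0.065
```

View pics/c3.png

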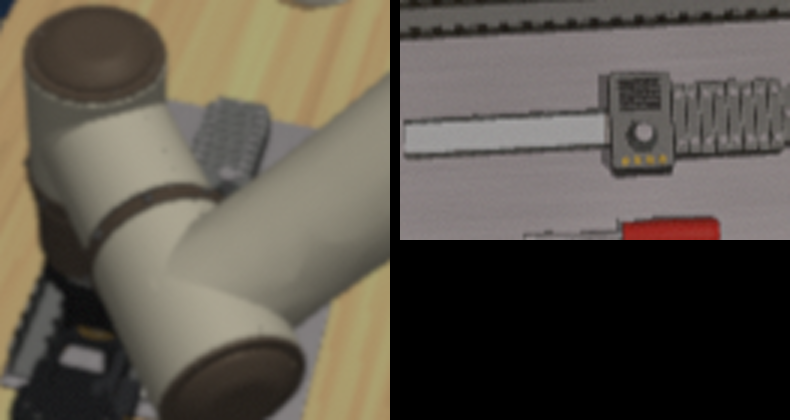

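The top crop shows the module against the terminals at (672,120) with no gap, and the pin still about 80 mm high at world (0.518,-0.126). Next is the mallet.

```bash
python3 -m jog '[[-0.003,0.035,0,0.01],[-0.006,0.07,0,0.03],[-0.01,0.11,0.01,0.05],[-0.012,0.135,0.02,0.065],[-0.012,0.148,0.025,0.065],[-0.012,0.15,0.025,0.065],[-0.012,0.15,0.025,0.065],[-0.012,0.15,0.025,0.065]]' 0.6
python3 - <<'E'
from h import *
s=snap('wrist');cv2.imwrite('pics/w4.png',s['img']);np.set_printoptions(suppress=True)
P=cloud(s);X,Y,Z=P[...,0],P[...,1],P[...,2];hsv=cv2.cvtColor(s['img'],cv2.COLOR_BGR2HSV)
for lo,hi in((.41,.44),(.44,.47),(.47,.5)):
    m=(X>lo)&(X<hi)&(Y>.32)&(Y<.4)&(abs(Z-.058)<.006)&(hsv[...,1]>90)
    print(m.sum(),P[m].mean(0).round(4) if m.any() else '',P[m][:,1].min() if m.any() else 0,P[m][:,1].max() if m.any() else 0)
go([.5318,.3582,.099],-np.pi-.026)
E
```

```text
t: 7.22
ee_pos: [0.5317, 0.3509, 0.1997]
tcp_rot: [-3.141, 0.0, 3.109]
force: [0.4, -0.1, 0.7]
opening: 0.0696
666 [0.4339 0.3591 0.0589] 0.34764993610053374 0.3701452426349057
1433 [0.4546 0.3589 0.0584] 0.34828477392661283 0.36998887643176803
1280 [0.4848 0.3578 0.0583] 0.34709640545543313 0.36829034395062804
now [0.5318 0.3508 0.2   ] [-3.142  0.     3.108] t 7.27 F [-0.2  0.   0. ] -> shift [0.0003 0.0074 0.101 ] turn -0.007
```

View pics/w4.png

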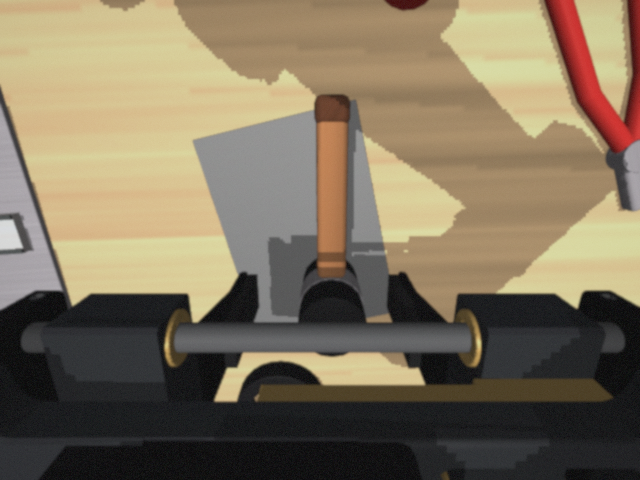

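The wrist view shows the handle at (332,190) and the head at (333,290) between the open fingers. Its yaw is -1.5°, as measured before. Descend and grip.

```bash
python3 -m jog '[[0,0.006,0,-0.007],[0,0.006,0.03,-0.007],[0,0.006,0.06,-0.007],[0,0.006,0.085,-0.007],[0,0.006,0.101,-0.007],[0,0.006,0.101,-0.007],[0,0.006,0.101,-0.007]]' 
python3 -m jog '[[0,0,0,0],[0,0,0,0],[0,0,0,0],[0,0,0,0],[0,0,0,0],[0,0,0,0],[0,0,0,0]]' -1 60
```

```text
t: 7.85
ee_pos: [0.532, 0.3577, 0.0983]
tcp_rot: [-3.141, -0.0, 3.116]
force: [-0.1, 0.6, 1.1]
opening: 0.07
t: 8.43
ee_pos: [0.5317, 0.3584, 0.0985]
tcp_rot: [3.141, 0.0, 3.116]
force: [0.3, -0.9, -0.3]
opening: 0.0306
```

```bash
python3 -m jog '[[0,0,0,0],[0,0,0,0],[0,0,0,0],[0,0,0,0],[0,0,0,0],[0,0,0,0]]'
python3 -m jog '[[0,0,-0.02,0],[0,0,-0.05,0],[0,0,-0.09,0],[0,0,-0.12,0],[0,0,-0.14,0],[0,0,-0.14,0],[0,0,-0.14,0],[0,0,-0.14,0]]'
python3 - <<'E'
from h import *
s=snap('side');cv2.imwrite('pics/s5.png',cv2.resize(s['img'][230:470,160:420],None,fx=2.5,fy=2.5,interpolation=2))
P=cloud(s);X,Y,Z=P[...,0],P[...,1],P[...,2];h=(np.hypot(X-.584,Y-.357)<.04)&(Z>.12)
print(P[h].min(0),P[h].max(0)) if h.any() else None
q=env.sense();print(q['wrist_torque'])
go([.5183-.052,-.1256,.2385],-np.pi-.026)
E
```

```text
t: 8.93
ee_pos: [0.5316, 0.3581, 0.0982]
tcp_rot: [-3.141, -0.0, 3.116]
force: [-0.8, -1.3, 0.6]
opening: 0.0212
t: 9.6
ee_pos: [0.5303, 0.3574, 0.235]
tcp_rot: [-3.138, -0.005, 3.115]
force: [-0.8, -0.4, -6.3]
opening: 0.0214
[0.54404245 0.32771339 0.15598723] [0.60874119 0.39202944 0.53714544]
[-0.00536663  0.14117449 -0.00862458]
now [0.5304 0.3574 0.2346] [-3.138 -0.005  3.116] t 9.65 F [ 0.8  0.5 -4.6] -> shift [ 0.0516 -0.4845 -0.0016] turn 0.0
```

View pics/s5.png

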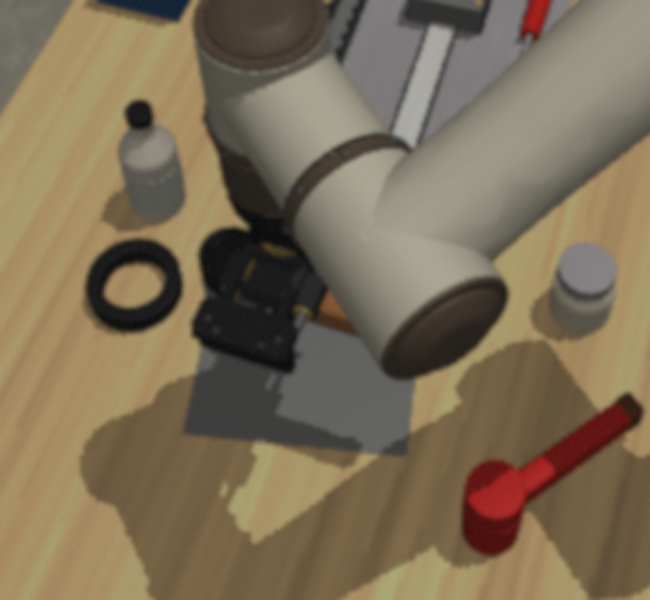

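The mallet hangs level in the grip (0.021 m opening, about 5 N weight, small moment), and the bystanders haven't moved. Carry it above the pin.

```bash
python3 -m jog '[[0.003,-0.02,0,0],[0.006,-0.06,0,0],[0.01,-0.1,0,0],[0.015,-0.14,0,0],[0.02,-0.18,0,0],[0.025,-0.22,0,0],[0.03,-0.26,0,0],[0.033,-0.3,0,0],[0.036,-0.34,0,0],[0.04,-0.37,0,0]]'
python3 -m jog '[[0.003,-0.035,0,0],[0.006,-0.07,0,0],[0.009,-0.1,0,0],[0.01,-0.11,0,0],[0.01,-0.11,0,0],[0.01,-0.11,0,0]]'
python3 - <<'E'
from h import *
s=snap('wrist');cv2.imwrite('pics/w6.png',s['img'])
go([.5183-.052,-.1256,.211],-np.pi-.026)
E
```

```text
t: 10.48
ee_pos: [0.4805, -0.0133, 0.2362]
tcp_rot: [-3.14, -0.005, 3.115]
force: [0.3, 0.7, -4.6]
opening: 0.0216
t: 10.98
ee_pos: [0.4689, -0.1206, 0.2367]
tcp_rot: [3.141, -0.003, 3.115]
force: [-0.1, -0.5, -4.4]
opening: 0.0215
now [ 0.4692 -0.12    0.2371] [ 3.142e+00 -2.000e-03  3.116e+00] t 11.03 F [-0.4 -0.2 -3.8] -> shift [ 0.0027 -0.0057  0.0261] turn 0.001
```

View pics/w6.png

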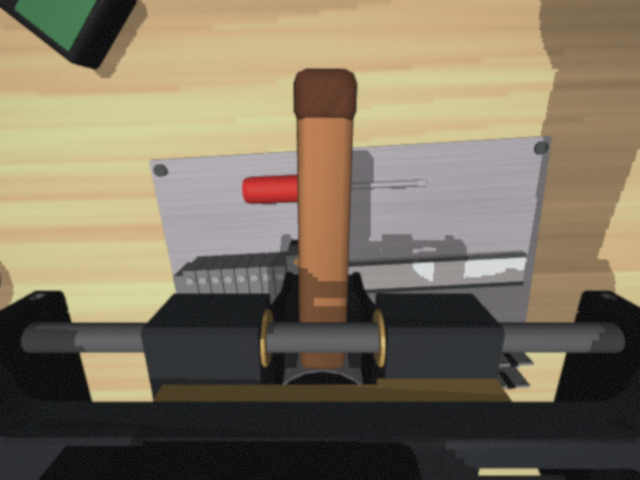

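```bash
python3 -m jog '[[0.003,-0.0057,0.013,0],[0.003,-0.0057,0.026,0],[0.003,-0.0057,0.026,0],[0.003,-0.0057,0.026,0],[0.003,-0.0057,0.026,0]]'
python3 -m jog '[[0,0,0.014,0],[0,0,0.034,0],[0,0,0.046,0],[0,0,0.046,0]]'
python3 -m jog '[[0,0,-0.02,0],[0,0,-0.046,0],[0,0,-0.046,0],[0,0,-0.046,0]]'
```

```text
t: 11.45
ee_pos: [0.4672, -0.1252, 0.2127]
tcp_rot: [-3.141, 0.001, 3.118]
force: [0.8, 0.5, -3.6]
opening: 0.0213
t: 11.78
ee_pos: [0.4675, -0.1254, 0.166]
tcp_rot: [-3.141, 0.001, 3.118]
force: [1.2, -0.1, -2.7]
opening: 0.0214
t: 12.12
ee_pos: [0.4676, -0.1256, 0.2144]
tcp_rot: [3.141, 0.005, 3.117]
force: [-0.1, 0.0, -4.9]
opening: 0.0214
```

```bash
python3 -m jog '[[0,0,0.016,0],[0,0,0.04,0],[0,0,0.059,0],[0,0,0.059,0],[0,0,0.059,0]]'
python3 -m jog '[[0,0,-0.02,0],[0,0,-0.059,0],[0,0,-0.059,0],[0,0,-0.059,0],[0,0,-0.059,0]]'
```

```text
t: 12.53
ee_pos: [0.4659, -0.1258, 0.1524]
tcp_rot: [-3.142, -0.003, 3.116]
force: [0.4, -0.1, -4.2]
opening: 0.0213
t: 12.95
ee_pos: [0.4656, -0.1257, 0.212]
tcp_rot: [3.141, -0.001, 3.116]
force: [0.1, 0.3, -5.1]
opening: 0.0214
```

The tool went 3.6 mm below the nominal home height with almost no force, so the mallet may have pitched in the grip. I'll move aside and look.

```bash
python3 -m jog '[[0,0.035,-0.02,0],[0,0.07,-0.03,0],[0,0.11,-0.03,0],[0,0.15,-0.03,0],[0,0.17,-0.03,0],[0,0.17,-0.03,0],[0,0.17,-0.03,0]]'
python3 - <<'E'
from h import *
t=snap('top');s=snap('side');w=snap('wrist')
P=cloud(t);X,Y,Z=P[...,0],P[...,1],P[...,2]
p=(abs(X-.5183)<.007)&(abs(Y+.126)<.007);print('pin z',np.sort(Z[p]).round(4))
p=(abs(X-.5183)<.03)&(abs(Y+.126)<.03)&(Z>.054);print(P[p].mean(0),p.sum())
P=cloud(w);X,Y,Z=P[...,0],P[...,1],P[...,2];hsv=cv2.cvtColor(w['img'],cv2.COLOR_BGR2HSV)
q=env.sense()['ee_pos']
for lo in(.36,.38,.40,.42,.44):
    m=(X>lo)&(X<lo+.02)&(abs(Y-q[1])<.03)&(Z>.08)&(Z<.22)&(hsv[...,1]>90)
    print(lo,m.sum(),np.percentile(Z[m],[50,90]).round(4) if m.any() else'')
print(q)
W=np.zeros((480,800,3),np.uint8);W[:240,:390]=cv2.resize(t['img'][210:290,270:400],None,fx=3,fy=3,interpolation=2)
W[:480,400:]=cv2.resize(s['img'][160:400,220:420],None,fx=2,fy=2,interpolation=2);W[250:,:300]=cv2.resize(w['img'],(300,230));cv2.imwrite('pics/c7.png',W)
E
```

```text
t: 13.53
ee_pos: [0.4697, 0.045, 0.2407]
tcp_rot: [-3.14, -0.004, 3.119]
force: [0.3, -0.7, -3.9]
opening: 0.0216
pin z [0.0545 0.0574 0.0576 0.0588 0.059  0.0593 0.0595 0.0598 0.06   0.0603
 0.0605 0.0607 0.0609 0.061  0.0611 0.0616 0.0618 0.062  0.062  0.0621
 0.0631 0.0634 0.0642 0.0643 0.0707]
[ 0.51981372 -0.12709502  0.05759019] 103
0.36 2365 [0.1931 0.1944]
0.38 2696 [0.1941 0.1953]
0.4 2441 [0.1961 0.1972]
0.42 2229 [0.198  0.1992]
0.44 2142 [0.2    0.2012]
[0.47008533 0.0432438  0.24125714]
```

View pics/c7.png

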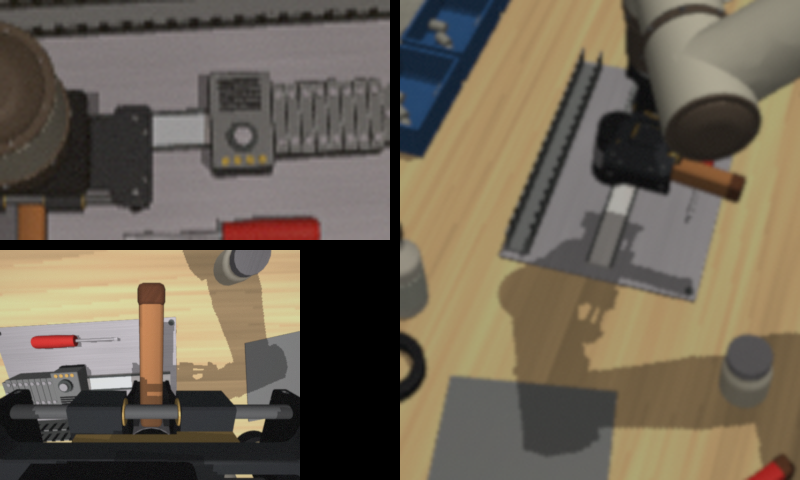

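The pin reads 61 mm high (home = 61), and the handle has pitched about 5° head-up, which explains the extra travel. The last blow ended with no reaction force, so I'll tap again slightly deeper until the stop is felt.

```bash
python3 -m jog '[[0,-0.035,0,0],[0,-0.07,0,0],[0,-0.11,0,0],[0,-0.15,0.0,0],[0.002,-0.17,0.01,0],[0.003,-0.17,0.03,0],[0.003,-0.17,0.03,0],[0.003,-0.17,0.03,0],[0.003,-0.17,0.03,0]]'
python3 -m jog '[[0,0,0.02,0],[0,0,0.044,0],[0,0,0.062,0],[0,0,0.064,0],[0,0,0.064,0]]'
python3 -m jog '[[0,0,0.002,0],[0,0,0.002,0]]'
```

```text
t: 14.43
ee_pos: [0.4639, -0.1261, 0.2128]
tcp_rot: [-3.141, 0.001, 3.116]
force: [1.0, -0.6, -4.5]
opening: 0.0217
t: 14.85
ee_pos: [0.4641, -0.1253, 0.1491]
tcp_rot: [-3.141, 0.0, 3.118]
force: [0.8, -0.4, -3.9]
opening: 0.0214
t: 15.02
ee_pos: [0.4646, -0.1255, 0.1481]
tcp_rot: [-3.141, 0.003, 3.118]
force: [-2.3, 2.2, 3.6]
opening: 0.022
```

```bash
python3 -m jog '[[0,0,0.001,0],[0,0,0.002,0],[0,0,0.002,0]]'
python3 -m jog '[[0,0,-0.03,0],[0,0,-0.065,0],[0,0,-0.065,0],[0,0,-0.065,0]]'
python3 -m jog '[[0,0,0.02,0],[0,0,0.044,0],[0,0,0.067,0],[0,0,0.069,0]]'
python3 -m jog '[[0,0,0,0],[0,0,0,0]]'
```

```text
t: 15.27
ee_pos: [0.4644, -0.1256, 0.1473]
tcp_rot: [-3.141, 0.004, 3.118]
force: [-7.4, 4.2, 15.3]
opening: 0.0213
t: 15.6
ee_pos: [0.4649, -0.1256, 0.2115]
tcp_rot: [3.141, 0.007, 3.116]
force: [-0.2, 0.0, -5.2]
opening: 0.0216
t: 15.93
ee_pos: [0.4616, -0.1261, 0.1394]
tcp_rot: [-3.14, -0.006, 3.118]
force: [-10.0, 3.2, 18.5]
opening: 0.0214
t: 16.1
ee_pos: [0.4616, -0.126, 0.1399]
tcp_rot: [-3.141, -0.005, 3.116]
force: [-5.3, 0.1, 6.9]
opening: 0.0214
```

The reaction reached 15–20 N, above the pin's 6–8 N, and the tool stopped, so the pin is on its stop. Lift, clear away and check.

```bash
python3 -m jog '[[0,0,-0.03,0],[0,0,-0.07,0],[0,0,-0.11,0],[0,0.04,-0.12,0],[0,0.08,-0.12,0],[0,0.12,-0.12,0],[0,0.16,-0.12,0],[0,0.2,-0.12,0],[0,0.23,-0.12,0],[0,0.23,-0.12,0]]'
python3 -m jog '[[-0.01,0.04,0,0],[-0.02,0.08,0,0],[-0.03,0.12,0,0],[-0.04,0.16,0,0],[-0.045,0.19,0,0],[-0.045,0.2,0,0],[-0.045,0.2,0,0],[-0.045,0.2,0,0]]'
python3 - <<'E'
from h import *
t=snap('top');s=snap('side');w=snap('wrist')
for n,S in(('top',t),('side',s)):
    P=cloud(S);X,Y,Z=P[...,0],P[...,1],P[...,2]
    for nm,c,r in(('pin',(.5183,-.1263),.006),('modtop',(.55,-.126),.006),('plate',(.46,-.05),.01)):
        p=(abs(X-c[0])<r)&(abs(Y-c[1])<r);print(n,nm,p.sum(),np.median(Z[p]).round(4),Z[p].mean().round(4))
P=cloud(w);X,Y,Z=P[...,0],P[...,1],P[...,2];hsv=cv2.cvtColor(w['img'],cv2.COLOR_BGR2HSV)
q=env.sense()['ee_pos'];L=[]
for lo in(-.10,-.08,-.06,-.04):
    m=(X>q[0]+lo)&(X<q[0]+lo+.02)&(abs(Y-q[1])<.03)&(abs(Z-q[2]+.05)<.04)&(hsv[...,1]>90)
    if m.any():L.append((q[0]+lo+.01,np.percentile(Z[m],80)));print(lo,m.sum(),L[-1])
L=np.array(L);print('slope',np.polyfit(L[:,0],L[:,1],1))
go([.5318,.345,.17],-np.pi-.026)
E
```

```text
t: 16.93
ee_pos: [0.4693, 0.1086, 0.2587]
tcp_rot: [3.141, -0.001, 3.121]
force: [-0.3, -0.8, -3.8]
opening: 0.0218
t: 17.6
ee_pos: [0.5184, 0.3025, 0.2579]
tcp_rot: [-3.139, -0.004, 3.117]
force: [-0.7, -1.1, -5.8]
opening: 0.0216
top pin 23 0.0604 0.0602
top modtop 16 0.0507 0.0504
top plate 60 0.0067 0.0063
side pin 13 0.0599 0.0605
side modtop 15 0.0522 0.0507
side plate 0 nan nan
-0.1 2426 (np.float64(0.4289180155234441), np.float64(0.197617936798034))
-0.08 2241 (np.float64(0.44891801552344407), np.float64(0.2035736951746486))
-0.06 2207 (np.float64(0.4689180155234441), np.float64(0.20946511388336825))
-0.04 2218 (np.float64(0.4889180155234441), np.float64(0.21521082355694415))
slope [0.29335039 0.07184311]
now [0.5189 0.3014 0.2597] [-3.140e+00 -1.000e-03  3.115e+00] t 17.75 F [ 0.3 -0.2 -3.8] -> shift [-0.0118  0.044   0.0896] turn -0.0
  return _methods._mean(a, axis=axis, dtype=dtype,
  ret = ret.dtype.type(ret / rcount)
<stdin>:6: RuntimeWarning: Mean of empty slice.
```

Both views put the pin top at 60–60.5 mm, with the module top reading 50.5–52 (nominal 50), so the pin is home. The mallet is pitched 16° head-up in the grip. I'll bring it to about 5 mm above level height, then ease the grip so the head swings down.

```bash
python3 -m jog '[[-0.006,0.02,0,0],[-0.011,0.044,0,0],[-0.011,0.044,0.03,0],[-0.011,0.044,0.06,0],[-0.011,0.044,0.09,0],[-0.011,0.044,0.12,0],[-0.011,0.044,0.145,0],[-0.011,0.044,0.155,0],[-0.011,0.044,0.155,0],[-0.011,0.044,0.155,0]]'
python3 -m jog '[[0,0,0,0],[0,0,0,0],[0,0,0,0],[0,0,0,0]]' -1 8
python3 - <<'E'
from h import *
w=snap('wrist');cv2.imwrite('pics/w8.png',w['img'])
P=cloud(w);X,Y,Z=P[...,0],P[...,1],P[...,2];hsv=cv2.cvtColor(w['img'],cv2.COLOR_BGR2HSV)
q=env.sense()['ee_pos'];L=[]
for lo in(-.10,-.08,-.06,-.04):
    m=(X>q[0]+lo)&(X<q[0]+lo+.02)&(abs(Y-q[1])<.012)&(abs(Z-q[2]+.05)<.04)&(hsv[...,1]>90)
    if m.any():L.append((q[0]+lo+.01,np.percentile(Z[m],80)))
L=np.array(L);print(L,'slope',np.polyfit(L[:,0],L[:,1],1));go([.53,.345,.0985],-np.pi-.026)
E
```

```text
t: 18.58
ee_pos: [0.5322, 0.3463, 0.1061]
tcp_rot: [3.141, 0.001, 3.116]
force: [-0.0, -0.1, -3.5]
opening: 0.0212
t: 18.92
ee_pos: [0.5325, 0.3476, 0.1076]
tcp_rot: [3.138, 0.004, 3.117]
force: [0.9, -0.2, -0.8]
opening: 0.022
[[0.44227462 0.08385187]
 [0.46227462 0.08010431]
 [0.48227462 0.07715671]
 [0.50227462 0.0742189 ]] slope [-0.15923251  0.15403442]
now [0.5323 0.3475 0.1072] [3.139e+00 3.000e-03 3.117e+00] t 18.97 F [-0.2  1.6 -1.6] -> shift [ 0.0022 -0.0026  0.0087] turn 0.001
```

The head swung down onto the mat and is now 9° the other way. Lowering the last 9 mm with the light grip should level it.

```bash
python3 -m jog '[[0,0,0.003,0],[0,0,0.006,0],[0,0,0.009,0],[0,0,0.009,0]]'
python3 - <<'E'
from h import *
w=snap('wrist')
P=cloud(w);X,Y,Z=P[...,0],P[...,1],P[...,2];hsv=cv2.cvtColor(w['img'],cv2.COLOR_BGR2HSV)
q=env.sense()['ee_pos'];L=[]
for lo in(-.10,-.08,-.06,-.04):
    m=(X>q[0]+lo)&(X<q[0]+lo+.02)&(abs(Y-q[1])<.012)&(abs(Z-q[2]+.05)<.04)&(hsv[...,1]>90)
    if m.any():L.append((q[0]+lo+.01,np.percentile(Z[m],80)))
L=np.array(L);print(L,'slope',np.polyfit(L[:,0],L[:,1],1));go([.53,.345,.0985],-np.pi-.026)
E
```

```text
t: 19.3
ee_pos: [0.531, 0.3468, 0.0962]
tcp_rot: [-3.141, -0.001, 3.117]
force: [-2.5, 0.1, 2.2]
opening: 0.0217
[[0.44112455 0.05775757]
 [0.46112455 0.0575116 ]
 [0.48112455 0.05776933]
 [0.50112455 0.05801872]] slope [0.00520584 0.05531171]
now [0.5311 0.3468 0.0963] [-3.141 -0.     3.117] t 19.35 F [-3.3  1.3  2.9] -> shift [ 0.0011 -0.0018 -0.0022] turn 0.001
```

Level now, with the handle top at 57.8 mm (expected 59) and slope 0.005. Release, rise straight up, and clear off.

```bash
python3 -m jog '[[0,0,0,0],[0,0,0,0],[0,0,0,0],[0,0,0,0],[0,0,0,0],[0,0,0,0],[0,0,0,0],[0,0,0,0]]' 0.6
python3 -m jog '[[0,0,-0.01,0],[0,0,-0.03,0],[0,0,-0.06,0],[0,0,-0.09,0],[0,0,-0.13,0],[0,0,-0.17,0],[0.04,0,-0.19,0],[0.08,0,-0.19,0],[0.1,0,-0.19,0],[0.1,0,-0.19,0]]'
python3 -m jog '[[0,-0.04,0,0],[0,-0.08,0,0],[0,-0.12,0,0],[0,-0.16,0,0],[0,-0.2,0,0],[0,-0.23,0,0],[0,-0.24,0,0],[0,-0.24,0,0],[0,-0.24,0,0]]'
python3 - <<'E'
from h import *
old=dict(np.load('pics/top.npz'));t=snap('top')
P=cloud(t);X,Y,Z=P[...,0],P[...,1],P[...,2];hsv=cv2.cvtColor(t['img'],cv2.COLOR_BGR2HSV)
h=(np.hypot(X-.584,Y-.347)<.045)&(Z>.08)&(Z<.095);c=cv2.minEnclosingCircle((P[h][:,:2]*1000).astype(np.float32));print('head',c,np.median(Z[h]))
a=np.radians(11);d=np.array(c[0])-[540,330];print('in mat',d@[np.cos(a),np.sin(a)],d@[-np.sin(a),np.cos(a)])
hd=(X>.38)&(X<.56)&(abs(Y-.347)<.03)&(abs(Z-.056)<.01)&(hsv[...,1]>90);print('handle z',np.median(Z[hd]))
p=(abs(X-.5183)<.006)&(abs(Y+.1263)<.006);print('pin',np.median(Z[p]),Z[p].mean())
print(env.sense()['force'],env.sense()['t'],env.sense()['ee_pos'])
cv2.imwrite('pics/top9.png',t['img'])
E
```

```text
t: 20.02
ee_pos: [0.5314, 0.3466, 0.0962]
tcp_rot: [3.142, 0.0, 3.116]
force: [-0.3, -0.0, 0.0]
opening: 0.0658
t: 20.85
ee_pos: [0.428, 0.3487, 0.2885]
tcp_rot: [3.139, 0.0, 3.119]
force: [-0.0, 0.1, -0.2]
opening: 0.0695
t: 21.6
ee_pos: [0.4259, 0.1091, 0.2869]
tcp_rot: [3.141, 0.001, 3.115]
force: [0.5, 0.9, -0.4]
opening: 0.0694
head ((580.1038208007812, 344.33050537109375), 25.05144500732422) 0.08676380998441591
in mat 42.10138999125732 6.415043867050327
handle z 0.05845614751297756
pin 0.06157380795669476 0.06154692775113382
[ 0.19234827  0.3477758  -0.55749296] 21.65 [0.42596104 0.10967896 0.28675205]
```

View pics/top9.png

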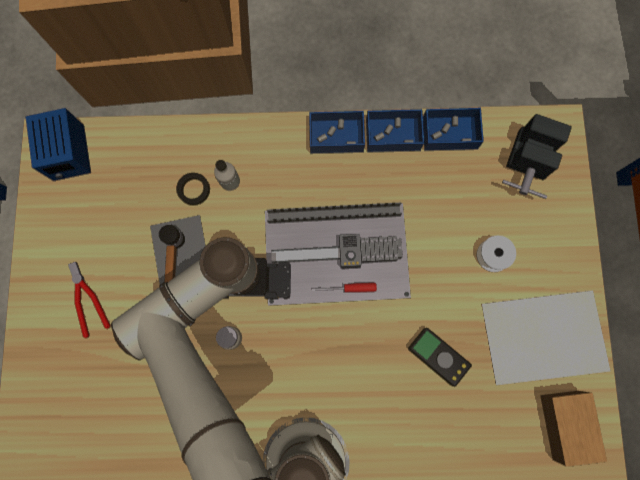

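The mallet stands on the mat and the module is against the terminals; screwdriver, bottle, tape, reel and jar are at their old pixels. I'll do one averaged check of the pin height relative to the module top (home = 11 mm), then hand in.

```bash
python3 - <<'E'
from h import *
D=[];
for n in('top','side'):
    a=[];b=[]
    for i in range(8):
        s=env.snapshot(n);P=cloud(s);X,Y,Z=P[...,0],P[...,1],P[...,2]
        for L,c in((a,(.5183,-.1263)),(b,(.553,-.126))):
            p=(np.hypot(X-c[0],Y-c[1])<.006)
            L+=list(Z[p])
    print(n,len(a),np.median(a) if a else 0,np.median(b) if b else 0)
E
```

```text
top 135 0.06145502508075307 0.050446297473432544
side 103 0.06035231439982969 0.0505766113069257
```

```bash
python3 -c "
from plant import env
print(env.sign_off(), env.sense()['t'])"
```

```text
the job is handed in; nothing more can be done
the job is handed in; nothing more can be done
```

The job is handed in; no verdict was reported. The module is against the terminals, its pin is home, and the mallet stands on the mat.

- **Module:** I slid it with shut fingers until the force rose from about 3 N to 18 N and it stopped. The top view then showed no gap, with the pin still up at about 80 mm.
- **Pin:** I drove it with the mallet's head in four taps, the first at about 0.24 m/s. I also pressed down about 2 mm at the end of the third, to feel for the stop. I couldn't measure the pin's speed directly, so the over-50 mm/s condition rests on the tap speed. The stop reacted with 15–20 N, and averaged images put the pin's top 11.0 mm (top view) and 9.8 mm (side view) above the module. Home is 11 mm, so the two views differ by about 1 mm.
- **Mallet:** It pitched up to 16° in the grip during the last taps. I eased the grip over the mat so it swung down, levelled it there and released it. The handle's slope was 0.005 just before release. Afterwards the head was about 42 mm and 6 mm from the mat's centre, and its top read 86.8 mm (expected 87).
- **Bystanders:** The screwdriver, bottle, tape, reel and jar sit where they did in the first top picture, judged by eye. The red look-alike was hidden by the arm in the last picture; I did not go near it. The robot touches nothing, and the clock stood at about 22 s of the 62 s allowed.

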